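Sort press spindles by thread pitch on the gauge plates

ROBOT

A 6-joint arm with a two-finger parallel gripper is mounted at the origin on the work surface. World frame = base frame: x ahead of the robot, y to its left, z up, the work surface at z = 0. Lengths are in m, angles in degrees, forces in N, time in s.
With the tool pointing down it reaches from about 0.275 to 0.975 m from the base axis. Payload 8.4 kg.
Tool frame: the origin (TCP) lies on the centre line of the jaws, within the pads' length; the fingertips stand 11 mm ahead of it and the grasp point (between the pads) lies 8 mm behind it; z points along the fingers, y is the direction in which the jaws open and shut (so a half turn about z gives the same grasp; the last joint's range is limited). The gripper opens to 92 mm and grips with 3 to 60 N. Pads are 20 mm wide; open, the fingers measure 128 mm over their backs; the gripper's body (75 mm by 189 mm) begins 69 mm behind the grasp point.
Start: joints at [-76.685, 20.225, 93.587, -0, 66.188, -0.138], TCP at [0.145, -0.608, 0.226] pointing down, gripper open.
Joint ranges: [-150.9, 150.9], [-52.94, 120.26], [3.33, 152.33], [-74.26, 254.26], [0, 154.13], [-172.89, 172.89]. Speed limits (degrees/s): [127.2, 127.2, 159.86, 180, 180, 180].

INTERFACE

Orientations are given as [roll, pitch, yaw] about the fixed x, y, z axes, in that order (R = Rz(yaw) Ry(pitch) Rx(roll)).
In Python, from station import robot, planner, capture, ticket, trace, spot_point gives the robot as it stands. The module is installed in compiled form; this text tells all that it offers. Calls block until the motion is done:
- robot.movep(position, orientation): joint-space move of the TCP to a pose.
- robot.move_linear(position, rotation=None, velocity=0.15, guard=None): straight line of the TCP; rotation=None keeps the orientation; velocity is the mean speed in m/s. With guard (N) it stops when the force on the tool has changed by that much, and returns True; else False.
- robot.move_j(angles): joint-space move.
- robot.open_jaws() and robot.clamp(f_grip=None): open the fingers fully, or close them until they stop; f_grip is the grip in N (None keeps the last).
- robot.dwell(seconds).
- planner.inverse_kinematics(position, orientation): joint angles nearest the present ones, or None.
- robot.observe(): the state.
- capture(name): name is "side" or "top"; returns a dict with "image" (384x512x3 uint8, blue, green, red), "camera_matrix" (3x3 intrinsics, pixels), "R" (3x3) and "t" (3): a world point X has camera coordinates R X + t. Camera axes: x right, y down, z forward; pixel columns grow to the right and rows downward; lengths in m; the calibration is good to about 2 mm. A picture is of the moment at which its call begins. There is no depth.
A pose or a line that the arm cannot do raises robot.MotionError and nothing moves.
- ticket.finish_job(): hands the job in, once; it reports no verdict.
Trained networks look in a picture, given as the dict that the camera call returned (one of the last four; its "shot" number tells which), for a name from the list of things; names that differ only in an ending like _2 or _b are one class to them, and where a whole thing is asked for, a point or a joint stands for the part that bears it (a point fixed in the world has none). Each returns a list of dicts, best first, with "score" (0 to 1); they miss things now and then, are a little off and sometimes report something else, mostly with a low value. They report only what shows in the picture. A call takes as long as a camera call. They do not tell look-alikes from the thing itself.
- trace(picture, label): "pixels" (384x512 bool, what is visible of it) and "extent" ([centre column, centre row, width, height] in pixels, round what is visible of it).
- spot_point(picture, label): "uv" ([column, row] in pixels: a listed point, or the origin of a listed thing).
The state is a dict: "time_s": time; "joints": joint angles; "qvel": joint speeds; "joint_torque": joint torques, N m; "eef_pos": TCP position; "ee_rot": TCP orientation; "ft_force": force on the tool from outside, world axes, zero at the start; "torque": the same for the moment, N m; "width": opening from 0.0 (shut) to 1.0 (fully open).
Only numpy, scipy, OpenCV 4.12 (cv2) and the standard library are available. Lean on these libraries where they do the work, as an engineer would, in place of code of your own. Each camera call takes 0.05 s, during which the arm holds its last target.

TASK

Sort the two threaded bearing-press spindles by their thread pitch: lay the coarse-threaded one in the notched gauge plate with the widely spaced teeth, and the fine-threaded one in the plate with the closely spaced teeth. Each must rest fully down in both V notches of its plate with its collar roughly midway between the blocks. Set them down, do not drop them, and let go.

Things in the scene. Friction and masses are not known exactly. Their poses are not given: they have to be found in the camera images.
- coarse_spindle: loose threaded spindle, brass-coloured with a coarse thread, crests 10 mm apart: rod 170 mm long, 20 mm diameter, with a black square grip collar at mid-length, 26 x 26 mm, 30 mm along the rod; 0.2 to 0.45 kg. Starts lying on a flat of its collar. Origin: on the axis at mid-length, 13 mm above the bench at the start; x along the rod, y and z square to the flats; ends alike. (A smooth, unthreaded pin is not meant.)
- fine_spindle: loose threaded spindle, bright steel with a fine thread, crests 4 mm apart: rod 170 mm long, 20 mm diameter, with a black square grip collar at mid-length, 26 x 26 mm, 30 mm along the rod; 0.2 to 0.45 kg. Starts lying on a flat of its collar. Origin: on the axis at mid-length, 13 mm above the bench at the start; x along the rod, y and z square to the flats; ends alike. (A smooth, unthreaded pin is not meant.)
- coarse_gauge: blue gauge, fixed, white teeth 10 mm apart. Foot 190 x 80 x 6 mm; on it 2 blocks 44 mm high, 74 mm wide, 40 to 84 mm either side of the middle, each with a 90 degree V notch open upward; 80 mm gap between, open to the sides, for collar and fingers. Origin: centre of underside; x along the notches, z up. A seated spindle lies along x, its axis 36 mm above the origin.
- fine_gauge: red gauge, fixed, white teeth 4 mm apart. Foot 190 x 80 x 6 mm; on it 2 blocks 44 mm high, 74 mm wide, 40 to 84 mm either side of the middle, each with a 90 degree V notch open upward; 80 mm gap between, open to the sides, for collar and fingers. Origin: centre of underside; x along the notches, z up. A seated spindle lies along x, its axis 36 mm above the origin.
Things that resemble listed ones, but are neither listed nor needed, are in the scene too. There is more than one size of the fine_gauge; the job needs the smallest.

How it is judged:
By the outcome, as a careful person would: the job done as asked, in the order asked, and still so for the second after the job is handed in, with the robot touching nothing.
It also fails if it takes over 59 s, if anything falls off the work surface, if the arm or the gripper's body presses on something with over 40 N, if the wrist force passes 120 N, or if a joint passes its speed limit or range.

## Working session

There is one attempt and no reset: what is moved stays moved. The work goes in short steps, each a Python script; the robot and the scene stay as the last script left them, time stands still between calls to the robot, and variables do not carry over. Pictures are saved under pics/ and viewed, and the job is handed in when it is done.

```bash
mkdir -p pics; cat > h.py <<'E'
import numpy as np, cv2
from station import robot, planner, capture, ticket, trace, spot_point
def ray(p,uv):
    K=np.array(p["camera_matrix"]);R=np.array(p["R"]);t=np.array(p["t"])
    d=R.T@np.linalg.solve(K,[uv[0],uv[1],1.0]);return -R.T@t,d
def onz(p,uv,z):
    c,d=ray(p,uv);return c+d*(z-c[2])/d[2]
def proj(p,X):
    K=np.array(p["camera_matrix"]);c=K@(np.array(p["R"])@np.array(X)+np.array(p["t"]));return c[:2]/c[2]
E
python3 - <<'E'
from h import *
for n in("top","side"):
    p=capture(n); im=p["image"]; cv2.imwrite(f"pics/{n}0.png",cv2.resize(im,(800,600),interpolation=cv2.INTER_CUBIC))
    cv2.imwrite(f"{n}0raw.png",im)
    print(n,"cam",-np.array(p["R"]).T@p["t"],np.array(p["camera_matrix"])[0,0])
    for l in("coarse_spindle","fine_spindle","coarse_gauge","fine_gauge"):
        z=.013 if "spin" in l else 0
        for d in spot_point(p,l): print(" ",l,round(d["score"],2),np.round(d["uv"],1),np.round(onz(p,d["uv"],z),3))
        for d in trace(p,l): print("  T",l,round(d["score"],2),np.round(d["extent"],1),d["pixels"].sum())
print(robot.observe()["time_s"])
E
```

```text
top cam [ 0.37569141 -0.09232954  1.42089304] 474.4107125528876
  coarse_spindle 0.88 [128.5 170.6] [0.5   0.285 0.013]
  T coarse_spindle 0.76 [124.9 173.1   9.3  57.2] 352
  fine_spindle 0.79 [182.8 153.1] [0.554 0.125 0.013]
  T fine_spindle 0.56 [184.4 157.3  23.3  58. ] 389
  coarse_gauge 0.91 [257.9 175.9] [ 0.49 -0.1   0.  ]
  T coarse_gauge 0.81 [258.  176.2  31.4  61.7] 1650
  fine_gauge 0.85 [399.3 147.4] [ 0.581 -0.525  0.   ]
  fine_gauge 0.67 [328.8 245.6] [ 0.284 -0.314  0.   ]
  fine_gauge 0.61 [319.7 151.7] [ 0.565 -0.285  0.   ]
  fine_gauge 0.29 [259.3 174.8] [ 0.493 -0.104  0.   ]
  T fine_gauge 0.96 [322.3 154.7  39.8  66. ] 1650
  T fine_gauge 0.94 [327.5 245.1  59.2  94.2] 3438
  T fine_gauge 0.87 [405.9 146.   54.5  89. ] 3475
side cam [0.26143699 0.8074166  0.80597017] 461.9915569503227
  coarse_spindle 0.7 [196.6 325.6] [0.495 0.293 0.013]
  T coarse_spindle 0.95 [195.4 328.1  84.3  22.2] 943
  fine_spindle 0.59 [192.1 259.5] [0.554 0.122 0.013]
  T fine_spindle 0.82 [195.6 259.4  66.7  29.5] 679
  coarse_gauge 0.88 [235.7 204.3] [ 0.5   -0.098  0.   ]
  T coarse_gauge 0.98 [236.8 200.   74.3  37. ] 1820
  fine_gauge 0.95 [237.4 119.1] [ 0.588 -0.534  0.   ]
  fine_gauge 0.91 [323.7 162. ] [ 0.281 -0.326  0.   ]
  fine_gauge 0.69 [227.1 161. ] [ 0.567 -0.289  0.   ]
  T fine_gauge 0.96 [320.5 158.3  94.6  58. ] 2759
  T fine_gauge 0.91 [236.6 113.1  83.5  40.4] 2025
  T fine_gauge 0.59 [226.8 157.4  67.7  34.1] 1484
  T fine_gauge 0.16 [195.9 260.9  68.8  29.5] 674
0.9
```

View pics/top0.png

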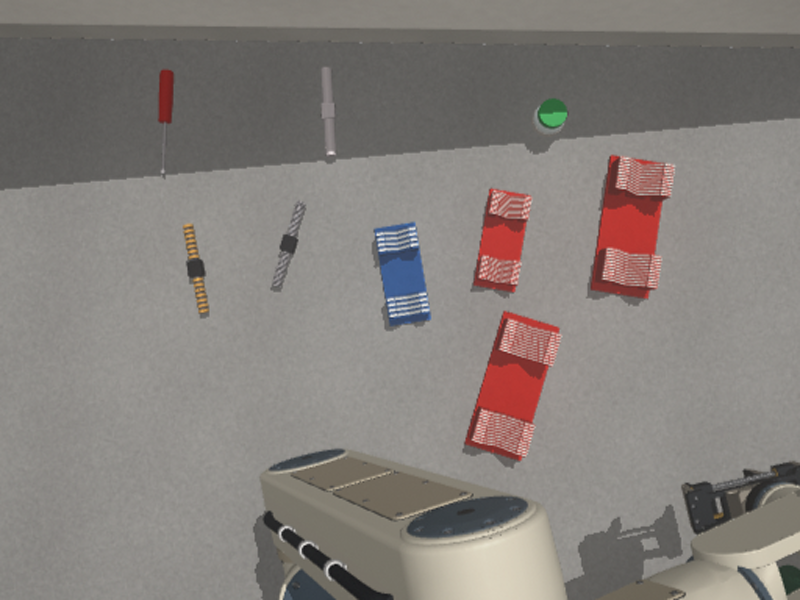

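View pics/side0.png

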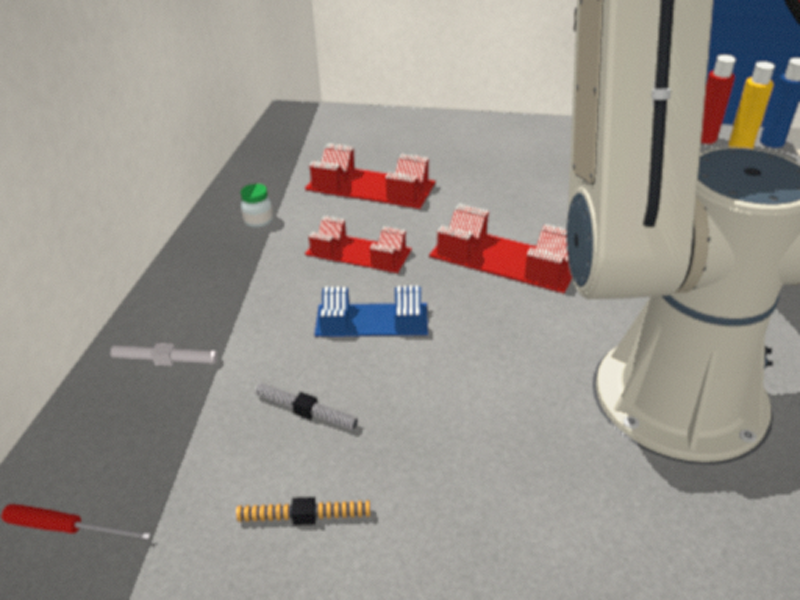

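```bash
python3 - <<'E'
import cv2,numpy as np
a=cv2.imread("top0raw.png");b=cv2.imread("side0raw.png")
A=cv2.resize(a[110:230,80:240],(800,600),interpolation=cv2.INTER_CUBIC);cv2.imwrite("pics/topc.png",A)
B=cv2.resize(b[220:364,110:302],(800,600),interpolation=cv2.INTER_CUBIC);cv2.imwrite("pics/sidec.png",B)
C=cv2.resize(a[100:220,235:395],(800,600),interpolation=cv2.INTER_CUBIC);cv2.imwrite("pics/topg.png",C)
E
```

```text
(no output)
```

View pics/topc.png

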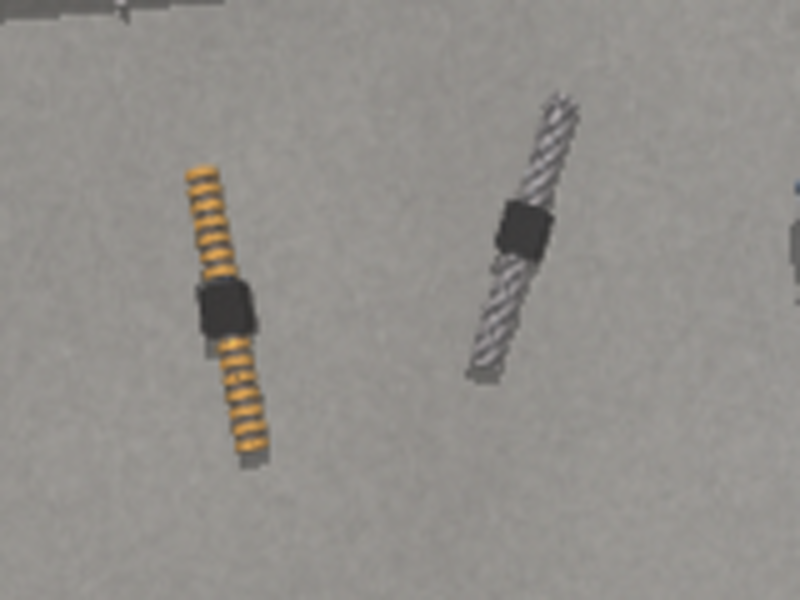

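View pics/sidec.png

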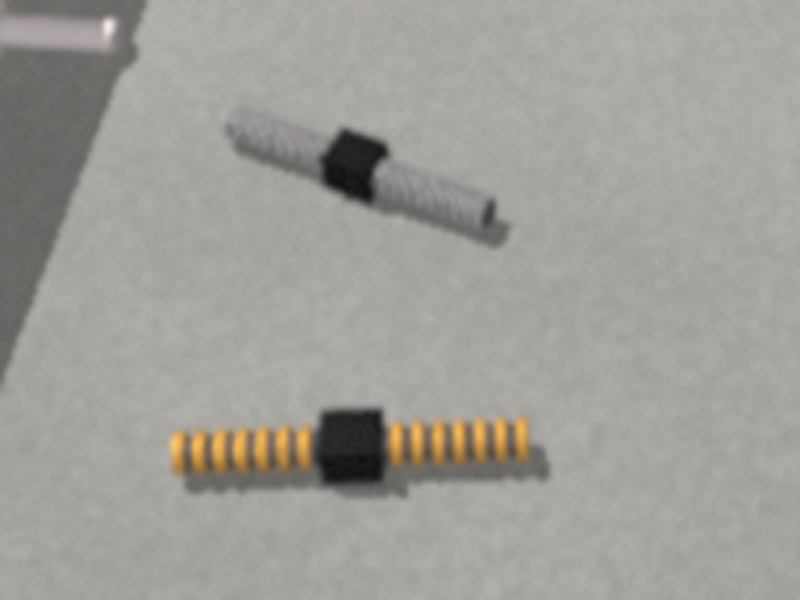

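View pics/topg.png

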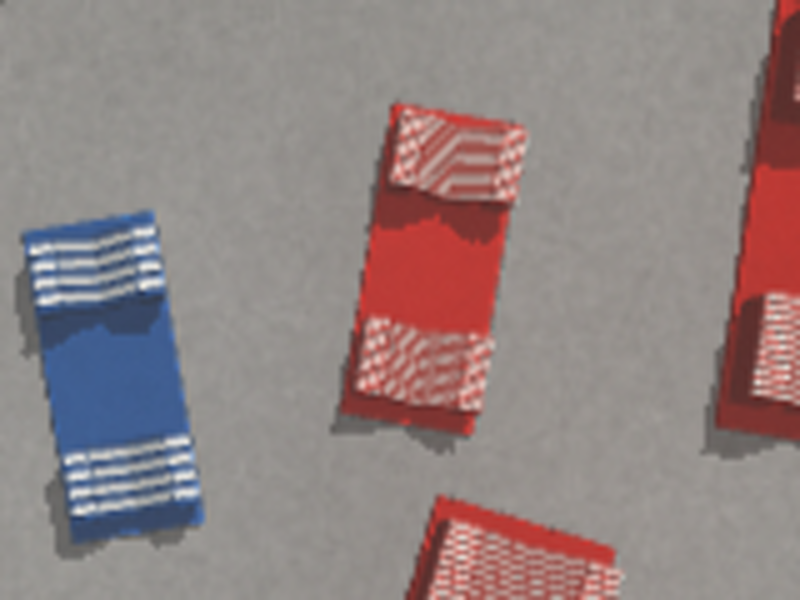

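Candidates (raw top-view pixels):
- **Coarse:** brass (125,172). The smooth pin at (210,70) is a decoy.
- **Fine:** steel threaded (184,157).
- **Gauges:** blue (258,176), the only blue one. The reds are small (322,154), large (327,245) and large (406,146), so I choose (322,154).

The crops show coarse brass rings, a fine steel helix, and the small red plate clearly smaller than the others. Next I fit the poses.

```bash
cat > fit.py <<'E'
from h import *
from scipy.optimize import minimize
def box(x0,x1,y0,y1,z0,z1): return np.array([[x,y,z] for x in(x0,x1) for y in(y0,y1) for z in(z0,z1)])
th=np.linspace(0,2*np.pi,16,endpoint=False)
ROD=np.array([[x,.0097*np.cos(a),.013+.0097*np.sin(a)] for x in(-.085,.085) for a in th])
SP=[ROD,box(-.015,.015,-.013,.013,0,.026)]
def blk(x0,x1):
    # V notch: axis at 36mm, rod r 10 -> apex at 36-14.1 ; split in convex pieces
    a=.036-.01414; h=.044-a
    out=[]
    out.append(box(x0,x1,-.037,.037,.0,a))
    for s in(-1,1):
        out.append(np.array([[x,s*y,z] for x in(x0,x1) for y,z in((0,a),(h,.044),(.037,.044),(.037,a))]))
    return out
GA=[box(-.095,.095,-.04,.04,0,.006)]+blk(.04,.084)+blk(-.084,-.04)
S=4
def render(p,parts,q,z0=0):
    c,s=np.cos(q[2]),np.sin(q[2]);Rz=np.array([[c,-s,0],[s,c,0],[0,0,1]])
    m=np.zeros((384*S,512*S),np.uint8)
    for P in parts:
        X=P@Rz.T+[q[0],q[1],z0]
        uv=np.array([proj(p,x) for x in X]); uv=(uv+.5)*S-.5
        cv2.fillConvexPoly(m,cv2.convexHull(np.round(uv*16).astype(np.int32)),1,shift=4)
    return cv2.resize(m.astype(np.float32),(512,384),interpolation=cv2.INTER_AREA)
def fit(ps,ms,parts,q0,z0=0):
    q0=np.array(q0);sc=np.array([.01,.01,.1])
    def f(v): return sum(np.abs(render(p,parts,q0+v*sc,z0)-m).sum()/m.sum() for p,m in zip(ps,ms))
    r=minimize(f,np.zeros(3),method="Nelder-Mead",options=dict(initial_simplex=np.vstack([np.zeros(3),np.eye(3)])-.25,maxiter=90,xatol=.01,fatol=1e-4))
    return q0+r.x*sc,r.fun/len(ps)
def near(p,label,X):
    u=proj(p,X);ds=trace(p,label)
    return min(ds,key=lambda d:np.hypot(*(np.array(d["extent"][:2])-u))) if ds else None
def mask(p,label,X):
    d=near(p,label,X)
    if d is None: return None
    if np.hypot(*(np.array(d["extent"][:2])-proj(p,X)))>15: return None
    m=np.asarray(d["pixels"]).astype(np.uint8);im=p["image"].astype(int);B,G,R=im[...,0],im[...,1],im[...,2]
    roi=cv2.dilate(m,np.ones((7,7)))
    if label=="coarse_gauge": c=(B-R>35)
    elif label=="fine_gauge": c=(R-B>35)
    elif label=="coarse_spindle": c=(R-B>35)|(im.max(2)<55)
    else: c=m>0
    out=((c&(roi>0))|(m>0)).astype(np.uint8) if "spindle" in label else cv2.morphologyEx((c&(roi>0)).astype(np.uint8),cv2.MORPH_CLOSE,np.ones((5,5)))
    return out.astype(np.float32)
E
python3 - <<'E'
from fit import *
T=capture("top");D=capture("side")
vis={"top":T["image"].copy(),"side":D["image"].copy()}
for l,q0,par in(("coarse_spindle",[.498,.289,3.14-.13+3.14-3.14-3.14],SP),("fine_spindle",[.554,.124,-.2],SP),("coarse_gauge",[.495,-.099,.13],GA),("fine_gauge",[.566,-.287,-.1],GA)):
    best=[]
    for nm,ps in(("both",(T,D)),("top",(T,)),("side",(D,))):
        ms=[mask(p,l,[q0[0],q0[1],.02]) for p in ps]
        if any(m is None for m in ms): print(l,nm,"no mask");continue
        c=[fit(ps,ms,par,[q0[0],q0[1],y]) for y in([.15,-.2] if nm=="both" else [q[2]])]
        q,e=min(c,key=lambda a:a[1]); print(l,nm,np.round(q[:2],4),round(np.degrees(q[2]),2),round(e,3))
        if nm=="both":
            for n,p in(("top",T),("side",D)):
                r=(render(p,par,q)>.5).astype(np.uint8);cs,_=cv2.findContours(r,0,2);cv2.drawContours(vis[n],cs,-1,(0,255,0),1)
cv2.imwrite("pics/f.png",np.vstack([cv2.resize(vis["top"][100:220,90:390],(750,300)),cv2.resize(vis["side"][120:360,60:360],(300,240))[:, :].repeat(1,0) if 0 else cv2.resize(vis["side"][140:350,120:320],(750,290))]))
E
```

```text
coarse_spindle both [0.4991 0.2966] 11.94 0.106
coarse_spindle top [0.4974 0.296 ] 11.95 0.111
coarse_spindle side [0.4993 0.297 ] 11.83 0.083
fine_spindle both [0.5471 0.1203] -15.46 0.162
fine_spindle top [0.547  0.1195] -15.78 0.168
fine_spindle side [0.5477 0.1211] -14.85 0.119
coarse_gauge both [ 0.4935 -0.0975] 9.87 0.047
coarse_gauge top [ 0.4923 -0.0974] 9.86 0.034
coarse_gauge side [ 0.4945 -0.098 ] 8.7 0.053
fine_gauge both [ 0.5607 -0.2884] -9.0 0.042
fine_gauge top [ 0.5597 -0.2884] -9.14 0.028
fine_gauge side [ 0.561  -0.2881] -8.7 0.052
```

View pics/f.png

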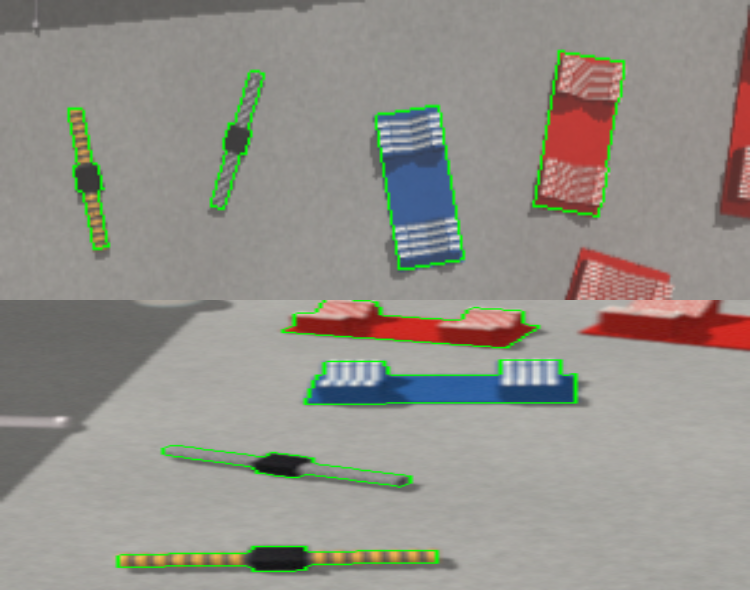

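The fits overlay well in both views. I pick the coarse spindle first.

```bash
cat >> h.py <<'E'
OBJ=dict(cs=[.4988,.2965,11.9],fs=[.5471,.1203,-15.4],cg=[.4932,-.0976,9.7],fg=[.5604,-.2884,-9.0])
def ori(yaw,flip): return [180,0,yaw+(180 if flip else 0)]
def fl(yaw,pos):
    j=[planner.inverse_kinematics(pos,ori(yaw,f)) for f in(0,1)]
    c=[(abs(a[5]) if a is not None else 1e9) for a in j];return int(np.argmin(c)),j
def st():
    o=robot.observe();print("t",round(o["time_s"],2),np.round(o["eef_pos"],4),np.round(o["ee_rot"],1),"F",np.round(o["ft_force"],1),"w",round(o["width"],3))
E
cat > pick.py <<'E'
from h import *
import sys
s=sys.argv[1];x,y,a=OBJ[s]
f,j=fl(a,[x,y,.15]);print(f,[None if q is None else np.round(q,0) for q in j])
try:
    robot.movep([x,y,.15],ori(a,f));st()
    robot.move_linear([x,y,.05],velocity=.15)
    print(robot.move_linear([x,y,.0145],velocity=.05,guard=12));st()
    robot.clamp(30);st()
    robot.move_linear([x,y,.16],velocity=.12);st()
except robot.MotionError as e: print("ERR",e)
T=capture("top");D=capture("side")
for n,p in(("t",T),("d",D)):
    u,v=map(int,proj(p,[x,y,.12]));u=min(max(u,80),432);v=min(max(v,60),324);cv2.imwrite(f"pics/pick_{s}_{n}.png",cv2.resize(p["image"][v-60:v+60,u-80:u+80],(640,480),interpolation=cv2.INTER_CUBIC))
E
python3 pick.py cs
```

```text
1 [array([ 31.,  21., 103.,  -0.,  56., 109.]), array([ 31.,  21., 103.,   0.,  56., -71.])]
t 5.2 [0.4992 0.296  0.15  ] [-180.     0.  -168.2] F [-0.1 -0.9 -0. ] w 1.0
False
t 6.88 [0.4989 0.2966 0.0146] [ 180.     0.  -168.1] F [ 0.3  0.2 -1. ] w 0.999
t 7.88 [0.4988 0.2965 0.0145] [-180.    -0.  -168.1] F [ 0.5  0.1 -1. ] w 0.279
t 9.25 [0.4983 0.2962 0.1592] [-1.800e+02 -1.000e-01 -1.681e+02] F [-0.7  0.4 -2.4] w 0.281
```

View pics/pick_cs_d.png

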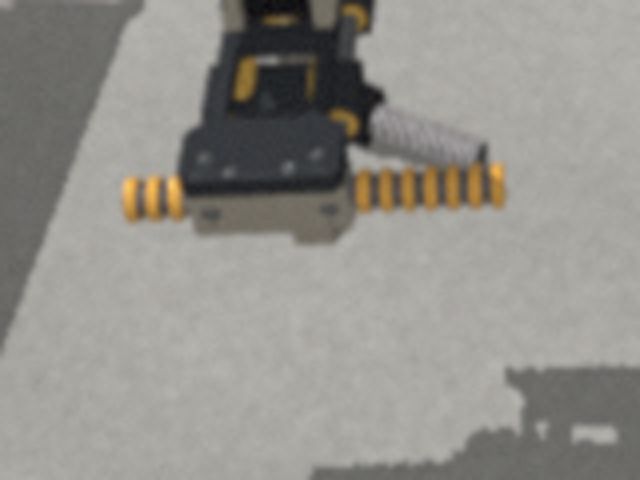

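```bash
cat > place.py <<'E'
from h import *
import sys
s=sys.argv[1];x,y,a=OBJ[s]
f,j=fl(a,[x,y,.16]);print(f,[None if q is None else np.round(q,0) for q in j])
try:
    robot.movep([x,y,.16],ori(a,f));st()
    robot.move_linear([x,y,.075],velocity=.12);robot.dwell(.2);st()
    print(robot.move_linear([x,y,.036],velocity=.03,guard=6));st()
    o=robot.observe();c,sn=np.cos(np.radians(a)),np.sin(np.radians(a));F=o["ft_force"];print("lateral F",-sn*F[0]+c*F[1])
except robot.MotionError as e: print("ERR",e)
E
python3 place.py cg
```

```text
0 [array([-11.,  14., 112.,  -0.,  54.,  69.]), array([ -11.,   14.,  112.,    0.,   54., -111.])]
t 11.45 [ 0.4933 -0.0973  0.16  ] [-180.    -0.     9.8] F [ 0.6  0.2 -3. ] w 0.28
t 12.51 [ 0.4938 -0.0977  0.0757] [ 1.8e+02 -1.0e-01  9.7e+00] F [-0.3 -0.7 -3.2] w 0.282
True
t 13.66 [ 0.4931 -0.0975  0.0375] [-180.     0.     9.7] F [-0.2  0.7  4.5] w 0.281
lateral F 0.7719453053045688
```

Contact came at exactly the expected seated height. I release, back off and check.

```bash
cat > rel.py <<'E'
from h import *
import sys
s=sys.argv[1];x,y,a=OBJ[s]
robot.open_jaws();st()
p=robot.observe()["eef_pos"]
robot.move_linear([p[0],p[1],.17],velocity=.12);st()
E
python3 rel.py cg && python3 pick.py fs
cat > chk.py <<'E'
from fit import *
import sys
T=capture("top");D=capture("side")
for k,l in(("cg","coarse_spindle"),("fg","fine_spindle")):
    x,y,a=OBJ[k]
    ps=[];ms=[]
    for n,p in(("t",T),("d",D)):
        u,v=map(int,proj(p,[x,y,.036]));cv2.imwrite(f"pics/chk{sys.argv[1]}_{k}_{n}.png",cv2.resize(p["image"][v-45:v+45,u-60:u+60],(640,480),interpolation=cv2.INTER_CUBIC))
        m=mask(p,l,[x,y,.036])
        if m is None: print(k,n,"none");continue
        for zz in(.023,.027):
            q,e=fit((p,),(m,),SP,[x,y,np.radians(a)],zz);c,s=np.cos(np.radians(a)),np.sin(np.radians(a));d=q[:2]-[x,y]
            print(k,n,"z",zz,"along/across mm",np.round([1e3*(c*d[0]+s*d[1]),1e3*(-s*d[0]+c*d[1])],1),"dyaw",round(np.degrees(q[2])-a,1),round(e,3))
E
python3 chk.py 1
```

```text
t 14.72 [ 0.4922 -0.0974  0.0369] [-1.799e+02  1.000e-01  9.700e+00] F [0.3 0.4 0.6] w 1.004
t 15.97 [ 0.4916 -0.0973  0.1693] [-179.9    0.2    9.7] F [-0.1  0.4 -0.1] w 1.0
1 [array([ 12.,  19., 106.,  -0.,  55., 118.]), array([ 12.,  19., 106.,   0.,  55., -62.])]
t 17.95 [0.547  0.1201 0.1499] [-180.    -0.   164.5] F [-0.4 -0.5 -0.3] w 1.002
False
t 19.62 [0.5472 0.1203 0.0145] [180.    0.  164.6] F [ 0.6  1.  -1. ] w 1.001
t 20.63 [0.5472 0.1204 0.0145] [180.    0.  164.6] F [-0.   0.1  0.2] w 0.28
t 22.0 [0.5466 0.1202 0.1592] [-1.800e+02 -1.000e-01  1.646e+02] F [-0.4 -0.  -3.7] w 0.278
cg t z 0.023 along/across mm [-4.9  0.5] dyaw 0.4 0.14
cg t z 0.027 along/across mm [-5.4  0.4] dyaw 0.2 0.144
cg d z 0.023 along/across mm [-2.  -0.1] dyaw 0.9 0.127
cg d z 0.027 along/across mm [-3.5  4.8] dyaw 0.2 0.131
fg t none
fg d none
```

View pics/chk1_cg_t.png

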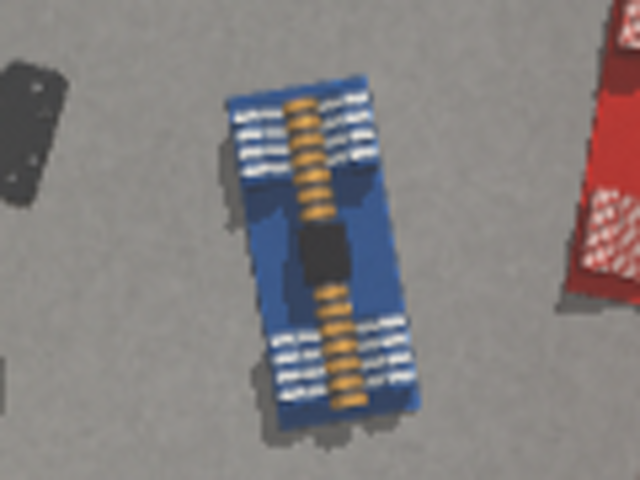

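View pics/chk1_cg_d.png

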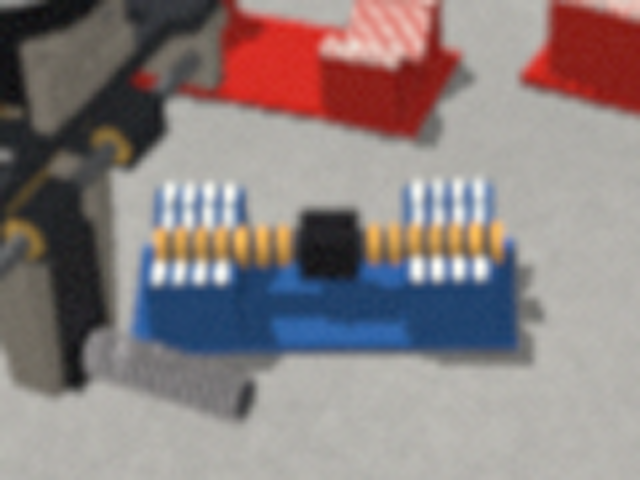

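View pics/pick_fs_d.png

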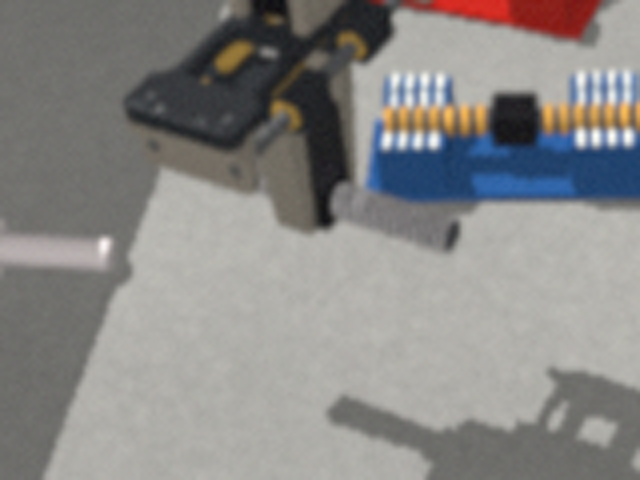

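The brass spindle lies in both notches of the blue gauge. Its collar is about mid-gap: side crop x≈330, with block inner edges at ≈245 and 405. The steel spindle is held, so I place it now.

```bash
python3 place.py fg
```

```text
0 [array([-27.,  24.,  96.,  -0.,  59.,  72.]), array([ -27.,   24.,   96.,    0.,   59., -108.])]
t 24.41 [ 0.5605 -0.2879  0.16  ] [-180.     0.    -8.9] F [ 0.1  0.4 -3.4] w 0.281
t 25.47 [ 0.5609 -0.2887  0.0759] [ 1.8e+02 -1.0e-01 -9.0e+00] F [-0.2  0.6 -3.3] w 0.28
True
t 26.6 [ 0.5603 -0.2879  0.0377] [-180.    0.   -9.] F [1.1 1.3 4. ] w 0.281
lateral F 1.4736504264897015
```

```bash
python3 rel.py fg; python3 - <<'E'
from h import *
o=robot.observe();p=o["eef_pos"]
robot.movep([.40,.25,.25],ori(0,1));st()
E
python3 chk.py 2
```

```text
t 27.66 [ 0.5592 -0.2877  0.0368] [-179.9    0.2   -9. ] F [ 0.5 -0.4  0. ] w 1.002
t 28.92 [ 0.5587 -0.2874  0.1691] [-179.9    0.2   -9. ] F [0.9 0.7 0.5] w 0.997
t 30.96 [0.4003 0.2497 0.2499] [-180.    -0.   179.9] F [0.3 0.1 0.4] w 1.001
cg t z 0.023 along/across mm [-4.5  0.2] dyaw 0.3 0.11
cg t z 0.027 along/across mm [-4.5  0.2] dyaw 0.2 0.113
cg d z 0.023 along/across mm [-1.5 -0.1] dyaw 0.1 0.614
cg d z 0.027 along/across mm [-1.7  5. ] dyaw -0.6 0.617
fg t z 0.023 along/across mm [-5.9  0.4] dyaw 0.0 0.103
fg t z 0.027 along/across mm [-6.5  0.8] dyaw 0.1 0.106
fg d none
```

View pics/chk2_fg_t.png

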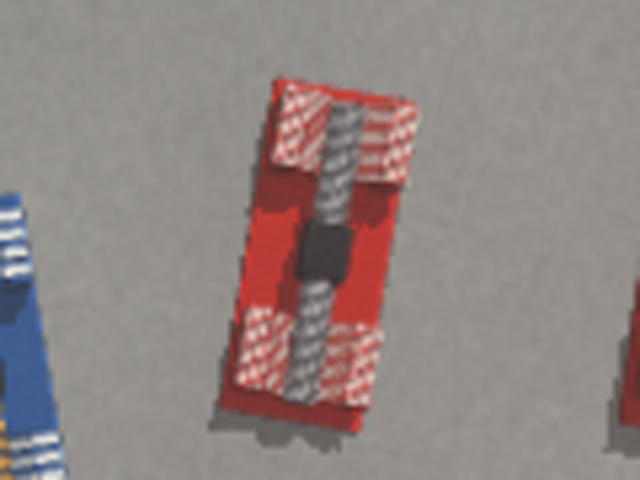

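View pics/chk2_fg_d.png

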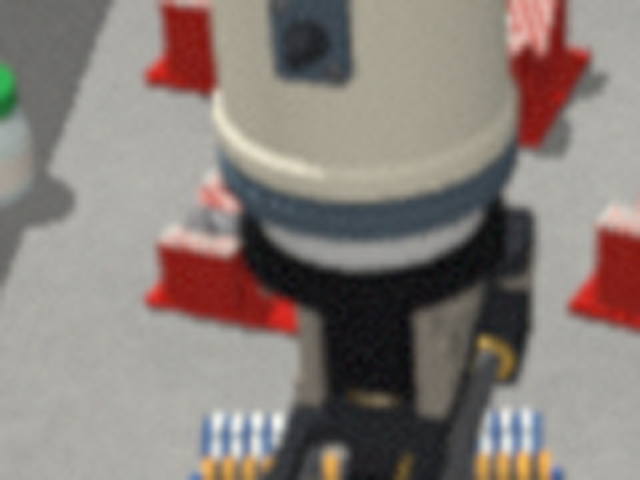

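View pics/chk2_cg_t.png

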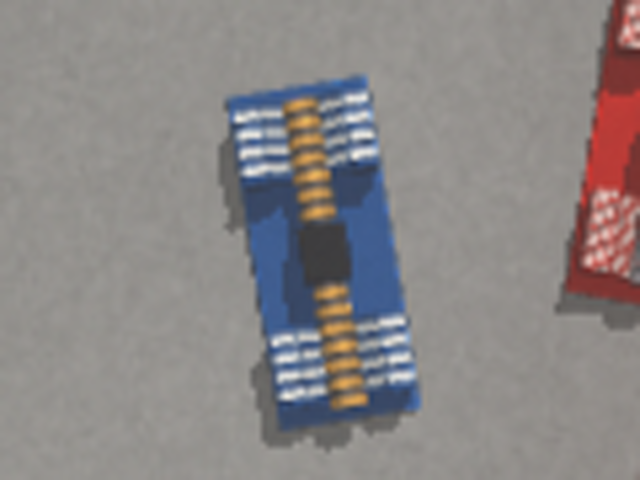

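Top view: the steel spindle is in both red notches. Its collar centre is at row 252, and the inner edges of the blocks at 178 and 318 give a midpoint of about 248, so it is ~2 mm off. The arm hides the side view, so I move it clear and look again.

```bash
python3 - <<'E'
from h import *
robot.movep([.145,-.5,.35],[180,0,-76]);st()
E
python3 chk.py 3
```

```text
t 34.07 [ 0.1455 -0.4998  0.3499] [-180.     0.   -75.9] F [ 0.5  0.2 -0.1] w 0.999
cg t z 0.023 along/across mm [-4.6  0.1] dyaw 0.2 0.13
cg t z 0.027 along/across mm [-5.4  0.3] dyaw 0.3 0.133
cg d z 0.023 along/across mm [-2.7  0.5] dyaw -0.4 0.139
cg d z 0.027 along/across mm [-3.8  5.3] dyaw -0.3 0.145
fg t z 0.023 along/across mm [-3.4 -0.4] dyaw -0.3 0.105
fg t z 0.027 along/across mm [-4.1  0.2] dyaw -0.4 0.107
fg d z 0.023 along/across mm [-1.8  1.2] dyaw 0.1 0.174
fg d z 0.027 along/across mm [-3.6  6.3] dyaw -0.3 0.179
```

View pics/chk3_fg_d.png

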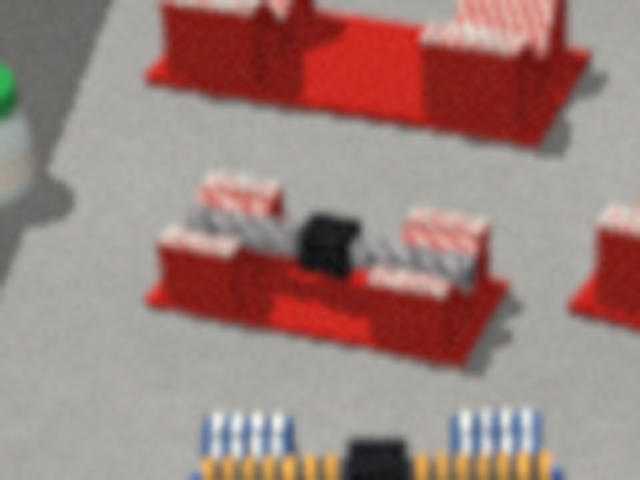

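View pics/chk3_cg_d.png

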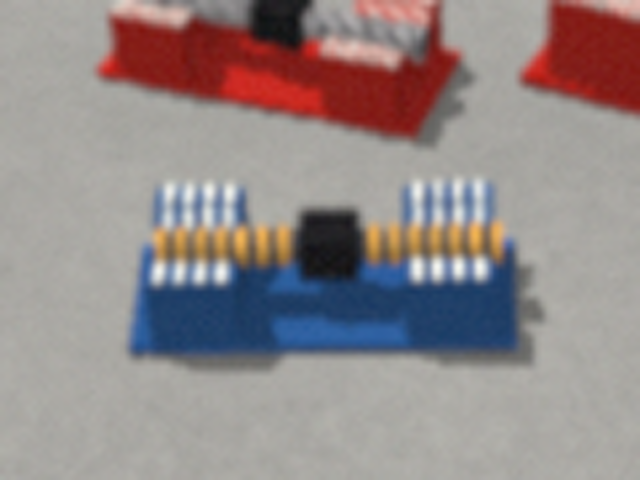

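Both spindles are down in both notches, with collars near mid-gap (2–5 mm off) and the arm clear. I hand the job in.

```bash
python3 -c "
from h import *
print(ticket.finish_job())"
```

```text
the job is handed in; nothing more can be done
None
```

I placed the brass coarse spindle in the blue gauge first, then the steel fine spindle in the smallest red gauge, and handed the job in at about 34 s of the 59 s allowed. Each was lowered until it touched, released, and the arm moved clear.

- **Seating:** Contact came at TCP heights of 37.5 mm (coarse) and 37.7 mm (fine), against 37.5 mm expected for a fully seated spindle. The final side pictures show both lying in both V notches. In both views, the fits at seated height put them within about 1.2 mm across the notch and 0.4° of its direction.
- **Collar position:** The checks disagreed slightly. The final fits put the collars 2–5 mm off centre towards the robot, while reading the pictures directly gave about 1–2 mm. Both are well within the 80 mm gap.
- **Side view:** The arm blocked it in one check, so I moved the arm and looked again before handing in.

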